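# Bring a trolley wheel's valve to the top

### The job

The instrument trolley's wheel is on the sloping service stand: turn it until its red-capped valve is at the very top, at twelve o'clock, straight uphill of the hub, so that the tyre can be checked. Turn it by gently pushing its white spokes round with the fingertips in two or more separate pushes, drawing the fingers clear out of the wheel between pushes, and then leave the wheel at rest. Do not grip anything, do not push on the valve, do not lift or shove the stand, and leave the spray can, screwdriver and pressure gauge where they are.

Things in the scene. Friction and masses are not known exactly. Their poses are not given: they have to be found in the camera images.
- stand: Loose blue stand (about 5 kg) carrying the wheel. Origin on the bench below the hub, z up; the wheel faces its -x side, the operator's. Base plate 14 mm thick, x -105 to 205, y -120 to 120 mm. The wheel leans back 45 degrees: in this frame the axle outwards is (-0.707, 0, 0.707), uphill in the wheel plane (twelve o'clock) is (0.707, 0, 0.707).
- hub (a point): Centre of the wheel, 170 mm above the stand's origin; fixed to the stand, same axes. The hub (radius 24 mm) with its nut stands 25 mm out of the wheel's mid-plane on the operator's side. Behind it a strut 50 mm wide, 34 mm thick runs down along the axle line; elsewhere the first 25 mm behind the spokes is free.
- wheel (a joint): Turn of the wheel in rad, any amount either way. 0 = valve at the bottom (six o'clock), +pi or -pi = valve at the top. Grows counter-clockwise as seen from the operator's side (from the stand's -x). Friction about 0.15 N m and light damping: about 2 N at mid-spoke turns it, and it stops soon after it is let go.
- spokes: Five white flat spokes, 16 mm wide, 12 mm thick, in the wheel's mid-plane from the hub to the rim (inner radius 101 mm), 72 degrees apart; the valve is midway between two, one is opposite it. Tyre: outer radius 140 mm, 32 mm thick. Origin at the hub centre, z the axle towards the operator, turns with the wheel; -x points to the valve, a spoke lies along +x.
- valve: Brass valve stem (9 mm diameter) with a red cap (13 mm diameter) standing inwards from the rim towards the hub, from radius 102 to 76 mm, in the wheel's mid-plane. Origin at the hub centre, axes as the spokes; the valve lies along its -x.
- valve_tip (a point): End of the red cap, 76 mm from the hub centre.
- spray_can: Green can standing on the bench, 52 mm diameter, 130 mm tall; origin under its centre.
- screwdriver: Screwdriver lying on the bench beside the stand, about 200 mm long along its x; origin under its middle.
- gauge: Tyre pressure gauge lying on the bench: black dial 60 mm across, 24 mm high, brass stem to 91 mm along its +x; origin under the dial's centre.

How it is judged:
On the way, in this order (a step that is already met when the one before it is completed fails the run):
1. a spoke is pushed with the fingers (contact force between the fingers and spokes above 0.3 N), for 0.02 s.
2. the fingers are drawn out in front of the wheel while the valve is not yet at the top (contact force between the fingers and spokes below 0.05 N and z of the grasp point in the frame of spokes above 0.03 m and (y of valve_tip in the frame of stand above 0.011 m or y of valve_tip in the frame of stand below -0.011 m or z of valve_tip in the frame of stand below 0.21 m)), for 0.2 s.
3. a spoke is pushed again (contact force between the fingers and spokes above 0.3 N), for 0.02 s.
At the end, for the whole second after the job is handed in: The valve tip is within 11 mm sideways of twelve o'clock (about 8 degrees of turn) on the upper side of the wheel, the wheel is at rest, the stand stands flat within 30 mm of where it was, and the three bystanders are within 25 mm of where they were (y of valve_tip in the frame of stand between -0.011 and 0.011 m and z of valve_tip in the frame of stand above 0.21 m and velocity of joint wheel between -0.05 and 0.05 rad/s and distance of stand from where it was at the start of the episode below 0.03 m and angle between stand's own z axis and vertical below 0.05 rad and not (distance of any of spray_can, screwdriver, gauge from where it was at the start of the episode above 0.025 m)); the robot touches nothing.
It fails at once if a spray can, screwdriver or gauge was moved more than 25 mm or lifted (distance of any of spray_can, screwdriver, gauge from where it was at the start of the episode above 0.025 m).
It fails at once if the stand was shoved more than 30 mm, lifted or tipped (distance of stand from where it was at the start of the episode above 0.03 m or angle between stand's own z axis and vertical above 0.08 rad).
It fails at once if the valve was pushed (over 4 N) (contact force between the fingers and valve above 4 N).
It fails at once if the spokes were gripped or pushed roughly (over 45 N) (contact force between the fingers and spokes above 45 N).
It also fails if it takes over 59 s, if anything falls off the work surface, if the arm or the gripper's body presses on something with over 40 N, if the wrist force passes 120 N, or if a joint passes its speed limit or range.

### The arm

A 6-joint arm with a two-finger parallel gripper is mounted at the origin on the work surface. World frame = base frame: x ahead of the robot, y to its left, z up, the work surface at z = 0. Lengths are in m, angles in rad, forces in N, time in s.
With the tool pointing down it reaches from about 0.3 to 0.775 m from the base axis. Payload 14.6 kg.
Tool frame: the origin (TCP) lies on the centre line of the jaws, within the pads' length; the fingertips stand 19 mm ahead of it and the grasp point (between the pads) is the TCP; y points along the fingers, x is the direction in which the jaws open and shut, and the axes are right-handed (so a half turn about y gives the same grasp; the last joint's range is limited). The gripper opens to 94 mm and grips with 3 to 60 N. Pads are 16 mm wide; open, the fingers measure 119 mm over their backs; the gripper's body (75 mm by 177 mm) begins 78 mm behind the grasp point.
Start: joints at [1.156, 0.3, 1.521, -0, 1.321, -0.067], TCP at [0.187, 0.517, 0.224] pointing down, gripper open.
Joint ranges: [-3.03, 3.03], [-0.79, 2.21], [0.23, 2.52], [-1.04, 4.18], [0, 3.07], [-2.55, 2.55]. Speed limits (rad/s): [2.22, 2.22, 2.57, 3.14, 3.14, 3.14].

### API

Orientations are given as [roll, pitch, yaw] about the fixed x, y, z axes, in that order (R = Rz(yaw) Ry(pitch) Rx(roll)).
In Python, from station import get_obs, cams, workorder gives the robot as it stands.
- The arm moves only by the shell command python3 -m handwheel 'ROWS' [FORCE]. ROWS is JSON, a list of rows, each an object of numbers: "fingers": the opening, from -1 (shut) to 1 (fully open); "x", "y", "z": the shift along the tool's x, y, z in m; "spin": the turn about the tool's y in degrees. In form: [{"fingers": .., "x": .., "y": .., "z": .., "spin": ..}, ...]. A call has exactly 10 rows; each row is the pose to reach, as a shift and turn from the pose commanded when the call began, along the tool's axes at that moment; what a row does not reach only later rows make up. A row lasts 1/10 s, in which the tool goes at most 50 mm and 8.59 degrees, less where a joint would pass 70% of its speed; a pose out of reach is approached as far as the arm can. A call with a gripper value outside its range is refused whole. The fingers move at their own pace and stop on an object; FORCE is the grip in N (left out, the last holds). Time passes only in rows, so rows that repeat a pose let the fingers close, or fill a call up. It gives the time, the measured TCP pose, the force and the opening at its end, in the units of the state.
- get_obs(): the state, without advancing time (a new reading comes with each control period).
- cams.camera(name): name is "scene" or "top" or "wrist"; returns (picture, depth): 400x640x3 uint8, red, green, blue; 400x640 float32, m along the optical axis (not along the pixel's ray), 0 where there is no reading.
- cams.get_calibration(name): a dict with "fx", "fy", "cx", "cy" (pixels), "view" (4x4, takes a point from world to camera coordinates). Camera axes: x right, y down, z forward; pixel columns grow to the right and rows downward; lengths in m; the calibration is good to about 2 mm. The wrist camera is an equidistant fisheye: a pixel r from the principal point sees the ray r / f radians off the axis. A picture is of the moment at which its call begins: read the wrist's pose just before it. get_calibration takes no time and is no camera call; for the wrist camera it gives the pose at the moment of the call.
- workorder.hand_in(): hands the job in, once; it reports no verdict.
The state is a dict: "time_s": time; "qpos": joint angles; "joint_vel": joint speeds; "tau": joint torques, N m; "ee_pos": TCP position; "eef_rot": TCP orientation; "force": force on the tool from outside, world axes, zero at the start; "moment": the same for the moment, N m; "grip_width": finger opening in m.
Only numpy, scipy, OpenCV 4.12 (cv2) and the standard library are available. Lean on these libraries where they do the work, as an engineer would, in place of code of your own. Each camera call takes 0.05 s, during which the arm holds its last target. There are 200 camera calls.

## Working session

There is one attempt and no reset: what is moved stays moved. The work goes in short steps, Python scripts to look and compute and a shell command to move; the robot and the scene stay as the last step left them, time stands still between calls to the robot, and variables do not carry over. Pictures are saved under pics/ and viewed, about 8 in all and at most 12, crops included, and the job is handed in when it is done.

```bash
mkdir -p pics; ls
python3 - <<'E'
from station import get_obs,cams
import cv2,numpy as np
o=get_obs();print(o)
for n in("scene","top"):
    p,d=cams.camera(n);cv2.imwrite(f"pics/{n}0.png",p[:,:,::-1]);np.savez(f"pics/{n}0.npz",p=p,d=d);c=cams.get_calibration(n);print(n,c)
E
```

```text
pics
{'time_s': 0.0, 'qpos': array([ 1.15639365e+00,  3.00460076e-01,  1.52158141e+00, -8.60034666e-06,
        1.32070499e+00, -6.65763604e-02]), 'joint_vel': array([ 0.00270675,  0.0002678 ,  0.00084812,  0.00106106,  0.00236228,
       -0.00113992]), 'tau': array([ 7.47041622e-05, -5.31801081e+01, -3.52738810e+01,  7.07524410e-02,
        2.43816606e-02,  6.87772672e-05]), 'ee_pos': array([0.18736486, 0.51684374, 0.22389223]), 'eef_rot': array([-1.57072788e+00,  1.15182180e-03,  1.22297218e+00]), 'force': array([-0.08443782,  0.10538398,  0.33899948]), 'moment': array([-0.01407257,  0.0020089 , -0.02359145]), 'grip_width': 0.09401631271367428}
scene {'fx': 506.3938826315047, 'fy': 506.3938826315047, 'cx': 318.02546723247787, 'cy': 195.86359145420568, 'view': array([[-0.78428349,  0.62039349, -0.00336609,  0.38089146],
       [ 0.54883624,  0.69127267, -0.47002221, -0.27646657],
       [-0.28927183, -0.37047809, -0.88264817,  1.49217407],
       [ 0.        ,  0.        ,  0.        ,  1.        ]])}
top {'fx': 452.5173666668136, 'fy': 452.5173666668136, 'cx': 317.74936771533464, 'cy': 206.37044569658002, 'view': array([[ 0.00559668, -0.99963456,  0.02644678,  0.02063527],
       [-0.99328018, -0.00861453, -0.11541346,  0.52802498],
       [ 0.11559911, -0.02562313, -0.99296541,  1.01728129],
       [ 0.        ,  0.        ,  0.        ,  1.        ]])}
```

View pics/scene0.png

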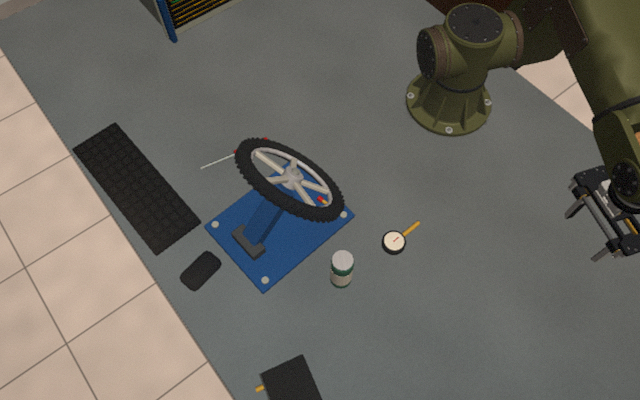

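View pics/top0.png

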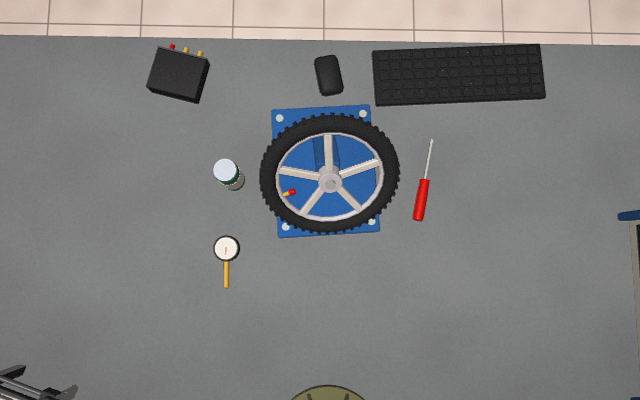

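The scene view shows the blue stand with the wheel facing the robot. In the top view the hub is at (330,181) and the red valve cap at (291,192), lower left. The can is at (228,172), the gauge at (226,248) and the screwdriver at (422,190).

```bash
cat > h.py <<'E'
import numpy as np,cv2
from station import get_obs,cams
from scipy.spatial.transform import Rotation as Ro
def ray(n,uv):
    c=cams.get_calibration(n);V=c['view'];R=V[:3,:3];o=-R.T@V[:3,3]
    uv=np.atleast_2d(np.asarray(uv,float))
    d=np.c_[(uv[:,0]-c['cx'])/c['fx'],(uv[:,1]-c['cy'])/c['fy'],np.ones(len(uv))]@R
    return o,d
def plane(n,uv,p,nn):
    o,d=ray(n,uv);t=((p-o)@nn)/(d@nn);return o+t[:,None]*d
def wheel(S,yaw):
    c,s=np.cos(yaw),np.sin(yaw);Rs=np.array([[c,-s,0],[s,c,0],[0,0,1]])
    a=Rs@[-.70711,0,.70711];u=Rs@[.70711,0,.70711];l=Rs@[0,1,0];hub=np.r_[S[:2],.17]
    return hub,a,u,l   # axle, uphill, left(stand +y)
def rows_of_wheel(p,hub,a,u,l): # -> (u,l,a) coords
    return (p-hub)@np.c_[u,l,a]
def red(p): 
    h=cv2.cvtColor(p,cv2.COLOR_RGB2HSV);return ((h[...,0]<7)|(h[...,0]>173))&(h[...,1]>170)&(h[...,2]>100)
E
python3 - <<'E'
from h import *
p=np.load("pics/top0.npz")['p'];h=cv2.cvtColor(p,cv2.COLOR_RGB2HSV)
m=(h[...,0]>100)&(h[...,0]<120)&(h[...,1]>150)
m[:,:250]=0;m[:,410:]=0
v,u=np.nonzero(m)
P=plane("top",np.c_[u,v],np.array([0,0,.014]),np.array([0,0,1.]))[:,:2]
r=cv2.minAreaRect((P*1000).astype(np.float32));print(r);b=cv2.boxPoints(r);print(b)
(w,hh)=r[1];yaw=np.deg2rad(r[2] if w>hh else r[2]-90);print("yaw",yaw)
cx=np.array(r[0])/1000;S=cx-.05*np.array([np.cos(yaw),np.sin(yaw)]);print("S",S)
W=wheel(S,yaw)
c=cams.get_calibration("top")
q=c['view'][:3,:3]@(W[0]+.025*W[1])+c['view'][:3,3];print("hub px",c['fx']*q[0]/q[2]+c['cx'],c['fy']*q[1]/q[2]+c['cy'])
R=red(p);R[:,:265]=0;R[:,400:]=0;v,u=np.nonzero(R);print("red",u.mean(),v.mean(),len(u))
x=rows_of_wheel(plane("top",[[u.mean(),v.mean()]],W[0],W[1]),*W)[0];print("valve u,l",x,np.hypot(*x[:2]),np.degrees(np.arctan2(x[1],x[0])))
for n,uv,z in(("can",(226,166),.13),("gauge",(227,247),.024),("gstem",(226,286),.01),("sd",(422,200),.015),("sd2",(432,142),.01),("sd3",(417,220),.01)):print(n,plane("top",uv,np.array([0,0,z]),np.array([0,0,1.]))[0])
E
```

```text
((618.2318115234375, 8.391632080078125), (307.1509704589844, 237.18128967285156), 4.103244781494141)
[[ 456.56433   115.68937 ]
 [ 473.53564  -120.883965]
 [ 779.8993    -98.906105]
 [ 762.928     137.66724 ]]
yaw 0.07161513145234805
S [0.56835997 0.00481394]
hub px 330.4640467135673 185.78429808862035
red 291.24242424242425 191.36363636363637 33
valve u,l [-2.61838910e-02  7.87704104e-02  3.12250226e-17] 0.08300827491647589 108.38720422399982
can [0.60007711 0.220516   0.13      ]
gauge [0.43300908 0.23185488 0.024     ]
gstem [0.3439608  0.23400022 0.01      ]
sd [ 0.54697052 -0.22279932  0.015     ]
sd2 [ 0.68921319 -0.25141083  0.01      ]
sd3 [ 0.49980465 -0.21118167  0.01      ]
```

```bash
python3 - <<'E'
from h import *
z=np.load("pics/top0.npz");p,d=z['p'],z['d'];h=cv2.cvtColor(p,cv2.COLOR_RGB2HSV)
W=wheel(np.array([.5684,.0048]),.0716)
m=(h[...,1]<60)&(h[...,2]>110)&(d>0);m[:,:268]=0;m[:,392:]=0;m[:125]=0;m[232:]=0
v,u=np.nonzero(m);o,r=ray("top",np.c_[u,v]);P=o+r*d[v,u][:,None];x=rows_of_wheel(P,*W)
rad=np.hypot(x[:,0],x[:,1]);ang=np.degrees(np.arctan2(x[:,1],x[:,0]))
k=(rad>35)&(rad<90)&(abs(x[:,2])<25);print("a of spokes",np.median(x[k,2]),"n",k.sum())
for c in(0,72,144,-72,-144):
    j=k&(abs((ang-c+180)%360-180)<20);print(c,j.sum(),np.median((ang[j]-c+180)%360-180))
j=(x[:,2]>18)&(rad<40);print("hub nut",x[j].mean(0),j.sum())
rim=(rad>95)&(rad<112)&(abs(x[:,2])<20);print("rim ctr",cv2.minEnclosingCircle((x[rim][:,:2]*1000).astype(np.float32)))
E
python3 -m handwheel '[{"fingers":-1,"x":0,"y":-0.1,"z":0,"spin":-8},{"fingers":-1,"x":0,"y":-0.14,"z":0,"spin":-16},{"fingers":-1,"x":0,"y":-0.14,"z":0,"spin":-24},{"fingers":-1,"x":0,"y":-0.14,"z":0,"spin":-24},{"fingers":-1,"x":0,"y":-0.14,"z":0,"spin":-24},{"fingers":-1,"x":0,"y":-0.14,"z":0,"spin":-24},{"fingers":-1,"x":0,"y":-0.14,"z":0,"spin":-24},{"fingers":-1,"x":0,"y":-0.14,"z":0,"spin":-24},{"fingers":-1,"x":0,"y":-0.14,"z":0,"spin":-24},{"fingers":-1,"x":0,"y":-0.14,"z":0,"spin":-24}]'
```

```text
a of spokes nan n 0
0 0 nan
72 0 nan
144 0 nan
-72 0 nan
-144 0 nan
hub nut [nan nan nan] 0
rim ctr ((0.0, 0.0), 0.0)
time_s: 1.1
ee_pos: [0.1875, 0.517, 0.3642]
eef_rot: [-1.571, 0.0, 1.642]
force: [0.1, -0.5, -0.2]
grip_width: 0.0174
  return _methods._mean(a, axis=axis, dtype=dtype,
  ret = ret.dtype.type(ret / rcount)
<stdin>:10: RuntimeWarning: Mean of empty slice.
  ret = um.true_divide(
```

Run:
```python
from h import *
z=np.load("pics/top0.npz");p,d=z['p'],z['d'];h=cv2.cvtColor(p,cv2.COLOR_RGB2HSV)
W=wheel(np.array([.5684,.0048]),.0716)
print(h[181,330],h[150,329],d[181,330],d[150,329],(d[125:232,268:392]>0).mean(),d[300,300])
m=(h[...,1]<60)&(h[...,2]>110);m[:,:268]=0;m[:,392:]=0;m[:125]=0;m[232:]=0
v,u=np.nonzero(m);print(len(u));x=rows_of_wheel(plane("top",np.c_[u,v],W[0],W[1]),*W)*1000
rad=np.hypot(x[:,0],x[:,1]);ang=np.degrees(np.arctan2(x[:,1],x[:,0]))
for c in(0,72,144,-72,-144):
    for a,b in((35,60),(60,90)):
        j=(rad>a)&(rad<b)&(abs((ang-c+180)%360-180)<22);print(c,j.sum(),x[j].mean(0)[:2].round(1),np.median((ang[j]-c+180)%360-180).round(1))
hull=cv2.convexHull(np.c_[u,v].astype(np.int32));e=plane("top",hull[:,0],W[0],W[1]);print("rim",cv2.minEnclosingCircle((rows_of_wheel(e,*W)[:,:2]*1000).astype(np.float32)))
```

```text
[ 23  14 162] [ 16  29 194] 0.8886048 0.8645041 0.996382273138378 1.050605
3925
0 87 [47.5  1.7] 2.4
0 125 [74.8  1.7] 1.3
72 109 [14.  44.9] 0.7
72 130 [22.1 71.4] 0.8
144 90 [-38.6  27.2] 0.9
144 100 [-61.3  43. ] 0.9
-72 110 [ 16.4 -44.4] 2.4
-72 133 [ 25.5 -70.3] 2.0
-144 79 [-37.4 -28.7] 1.7
-144 93 [-59.1 -45.6] 1.6
rim ((-13.92751693725586, -11.134933471679688), 187.5628204345703)
```

```bash
R='' ; python3 -m handwheel '[{"fingers":-1,"x":-0.04,"y":0,"z":-0.03,"spin":0},{"fingers":-1,"x":-0.08,"y":0,"z":-0.06,"spin":0},{"fingers":-1,"x":-0.12,"y":0,"z":-0.09,"spin":0},{"fingers":-1,"x":-0.16,"y":0,"z":-0.12,"spin":0},{"fingers":-1,"x":-0.2,"y":0,"z":-0.15,"spin":0},{"fingers":-1,"x":-0.24,"y":0,"z":-0.18,"spin":0},{"fingers":-1,"x":-0.28,"y":0,"z":-0.21,"spin":0},{"fingers":-1,"x":-0.32,"y":0,"z":-0.24,"spin":0},{"fingers":-1,"x":-0.36,"y":0,"z":-0.27,"spin":0},{"fingers":-1,"x":-0.4,"y":0,"z":-0.3,"spin":0}]'
python3 -m handwheel '[{"fingers":-1,"x":-0.03,"y":0,"z":-0.02,"spin":0},{"fingers":-1,"x":-0.06,"y":0,"z":-0.04,"spin":0},{"fingers":-1,"x":-0.09,"y":0,"z":-0.06,"spin":0},{"fingers":-1,"x":-0.108,"y":0,"z":-0.078,"spin":0},{"fingers":-1,"x":-0.108,"y":0,"z":-0.078,"spin":0},{"fingers":-1,"x":-0.108,"y":0,"z":-0.078,"spin":0},{"fingers":-1,"x":-0.108,"y":0.02,"z":-0.078,"spin":0},{"fingers":-1,"x":-0.108,"y":0.04,"z":-0.078,"spin":0},{"fingers":-1,"x":-0.108,"y":0.06,"z":-0.078,"spin":0},{"fingers":-1,"x":-0.108,"y":0.06,"z":-0.078,"spin":0}]'
cat >> h.py <<'E'
W=wheel(np.array([.5684,.0048]),.0716)
def tcp():
    o=get_obs();q=o['ee_pos']-np.r_[.5684,.0048,0];c,s=np.cos(.0716),np.sin(.0716)
    w=rows_of_wheel(o['ee_pos'],*W)*1000
    print("t",o['time_s'],"X,l,Z mm",(np.r_[c*q[0]+s*q[1],-s*q[0]+c*q[1],q[2]]*1000).round(1),"wheel u,l,a",w.round(1),"ori",o['eef_rot'].round(3),"F",o['force'].round(1),"gw",round(o['grip_width'],4))
E
python3 - <<'E'
from h import *
tcp()
for n in("top","scene"):
    p,d=cams.camera(n);cv2.imwrite(f"pics/{n}1.png",p[:,:,::-1])
p=cv2.imread("pics/scene1.png")[90:300,170:420];cv2.imwrite("pics/s1c.png",cv2.resize(p,None,fx=2.5,fy=2.5))
E
```

```text
time_s: 2.1
ee_pos: [0.5161, 0.1375, 0.3646]
eef_rot: [-1.571, -0.0, 1.642]
force: [-0.0, 0.6, 0.0]
grip_width: 0.0005
time_s: 3.1
ee_pos: [0.5994, 0.0382, 0.3024]
eef_rot: [-1.567, -0.0, 1.643]
force: [0.1, 0.8, 0.4]
grip_width: 0.0001
t 3.1 X,l,Z mm [ 33.3  31.1 302.4] wheel u,l,a [117.2  31.1  70.1] ori [-1.567 -0.     1.643] F [0.1 0.8 0.4] gw 0.0001
```

View pics/s1c.png

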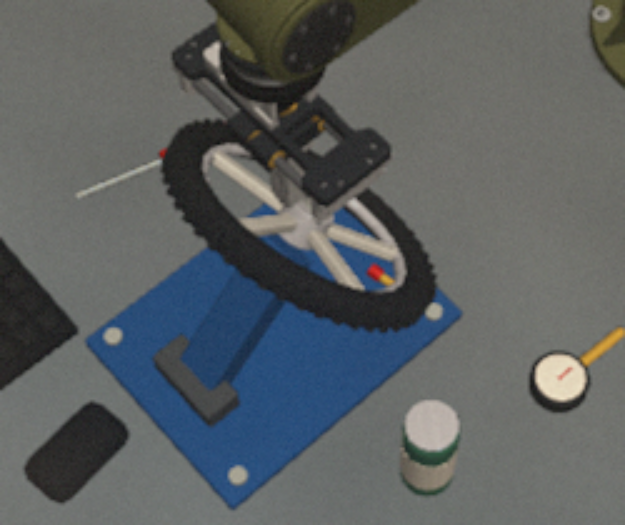

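Picture 3: the closed fingers hover over the upper half of the wheel, and the valve is still at the left at (380,273) in the crop. I'm descending now.

```bash
python3 -m handwheel '[{"fingers":-1,"x":0,"y":0.015,"z":0,"spin":0},{"fingers":-1,"x":0,"y":0.03,"z":0,"spin":0},{"fingers":-1,"x":0,"y":0.045,"z":0,"spin":0},{"fingers":-1,"x":0,"y":0.06,"z":0,"spin":0},{"fingers":-1,"x":0,"y":0.068,"z":0,"spin":0},{"fingers":-1,"x":0,"y":0.076,"z":0,"spin":0},{"fingers":-1,"x":0,"y":0.084,"z":0,"spin":0},{"fingers":-1,"x":0,"y":0.09,"z":0,"spin":0},{"fingers":-1,"x":0,"y":0.095,"z":0,"spin":0},{"fingers":-1,"x":0,"y":0.095,"z":0,"spin":0}]'
python3 -c "
from h import *;tcp()"
```

```text
time_s: 4.2
ee_pos: [0.6004, 0.0372, 0.2089]
eef_rot: [-1.57, -0.0, 1.642]
force: [-0.5, -0.3, -0.4]
grip_width: 0.0004
t 4.2 X,l,Z mm [ 34.2  30.  208.9] wheel u,l,a [51.7 30.   3.3] ori [-1.57  -0.     1.642] F [-0.5 -0.3 -0.4] gw 0.0004
```

```bash
python3 -m handwheel '[{"fingers":-1,"x":-0.006,"y":-0.0025,"z":-0.0025,"spin":0},{"fingers":-1,"x":-0.012,"y":-0.0043,"z":-0.0043,"spin":0},{"fingers":-1,"x":-0.018,"y":-0.0055,"z":-0.0055,"spin":0},{"fingers":-1,"x":-0.024,"y":-0.006,"z":-0.006,"spin":0},{"fingers":-1,"x":-0.03,"y":-0.0064,"z":-0.0064,"spin":0},{"fingers":-1,"x":-0.036,"y":-0.006,"z":-0.006,"spin":0},{"fingers":-1,"x":-0.042,"y":-0.0055,"z":-0.0055,"spin":0},{"fingers":-1,"x":-0.048,"y":-0.0043,"z":-0.0043,"spin":0},{"fingers":-1,"x":-0.054,"y":-0.0027,"z":-0.0027,"spin":0},{"fingers":-1,"x":-0.058,"y":-0.001,"z":-0.001,"spin":0}]'
python3 -c "
from h import *;tcp()"
python3 -m handwheel '[{"fingers":-1,"x":0,"y":0,"z":0,"spin":0},{"fingers":-1,"x":0.003,"y":0,"z":0,"spin":0},{"fingers":-1,"x":0.003,"y":-0.02,"z":0,"spin":0},{"fingers":-1,"x":0.003,"y":-0.04,"z":0,"spin":0},{"fingers":-1,"x":0.003,"y":-0.06,"z":0,"spin":0},{"fingers":-1,"x":0.003,"y":-0.08,"z":0,"spin":0},{"fingers":-1,"x":0.003,"y":-0.1,"z":0,"spin":0},{"fingers":-1,"x":0.003,"y":-0.12,"z":0,"spin":0},{"fingers":-1,"x":0.003,"y":-0.12,"z":0,"spin":0},{"fingers":-1,"x":0.003,"y":-0.12,"z":0,"spin":0}]'
python3 - <<'E'
from h import *
tcp()
for n in("top","scene"):
    p,d=cams.camera(n);cv2.imwrite(f"pics/{n}2.png",p[:,:,::-1])
    r=red(p)
    if n=="top":r[:,:265]=0;r[:,400:]=0
    else:
        v,u=np.nonzero(r);k,l,st,ce=cv2.connectedComponentsWithStats(r.astype(np.uint8));print(st,ce)
    v,u=np.nonzero(r)
    if n=="top" and len(u):
        x=rows_of_wheel(plane("top",[[u.mean(),v.mean()]],W[0],W[1]),*W)[0]*1000;print(n,len(u),x.round(1),np.degrees(np.arctan2(x[1],x[0])))
p=cv2.imread("pics/scene2.png")[90:300,170:420];cv2.imwrite("pics/s2c.png",cv2.resize(p,None,fx=2.5,fy=2.5))
E
```

```text
time_s: 5.2
ee_pos: [0.6057, -0.0213, 0.2104]
eef_rot: [-1.571, 0.0, 1.642]
force: [0.6, 4.2, 0.7]
grip_width: 0.0006
t 5.2 X,l,Z mm [ 35.3 -28.7 210.4] wheel u,l,a [ 53.5 -28.7   3.6] ori [-1.571  0.     1.642] F [0.6 4.2 0.7] gw 0.0006
time_s: 6.2
ee_pos: [0.6054, -0.0175, 0.3298]
eef_rot: [-1.571, 0.0, 1.642]
force: [-0.3, -0.4, -0.9]
grip_width: 0.0004
t 6.2 X,l,Z mm [ 35.3 -24.9 329.8] wheel u,l,a [138.  -24.9  88. ] ori [-1.571  0.     1.642] F [-0.3 -0.4 -0.9] gw 0.0004
top 35 [49.8 65.1  0. ] 52.57307622690473
[[     0      0    640    400 255983]
 [   234    150      2      2      3]
 [   296    195      5      4     14]] [[319.5021896  199.50072466]
 [234.66666667 150.66666667]
 [297.64285714 196.71428571]]
```

View pics/s2c.png

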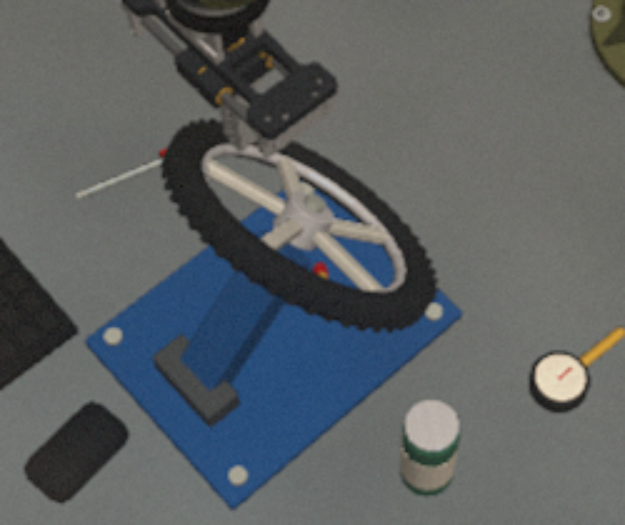

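Picture 4: the valve has turned to (321,270) in the crop, which is about 53° left of the top, and the fingers are clear. For the second push I'll come in below the left spoke at about 88° and push it uphill.

```bash
python3 -m handwheel '[{"fingers":-1,"x":0.025,"y":0,"z":0.019,"spin":0},{"fingers":-1,"x":0.05,"y":0,"z":0.038,"spin":0},{"fingers":-1,"x":0.074,"y":0,"z":0.057,"spin":0},{"fingers":-1,"x":0.074,"y":0.02,"z":0.057,"spin":0},{"fingers":-1,"x":0.074,"y":0.045,"z":0.057,"spin":0},{"fingers":-1,"x":0.074,"y":0.07,"z":0.057,"spin":0},{"fingers":-1,"x":0.074,"y":0.095,"z":0.057,"spin":0},{"fingers":-1,"x":0.074,"y":0.115,"z":0.057,"spin":0},{"fingers":-1,"x":0.074,"y":0.13,"z":0.057,"spin":0},{"fingers":-1,"x":0.074,"y":0.13,"z":0.057,"spin":0}]'
python3 -m handwheel '[{"fingers":-1,"x":0,"y":0.007,"z":0,"spin":0},{"fingers":-1,"x":0,"y":0.014,"z":0,"spin":0},{"fingers":-1,"x":0,"y":0.021,"z":0,"spin":0},{"fingers":-1,"x":0,"y":0.028,"z":0,"spin":0},{"fingers":-1,"x":0,"y":0.034,"z":0,"spin":0},{"fingers":-1,"x":0,"y":0.04,"z":0,"spin":0},{"fingers":-1,"x":0,"y":0.044,"z":0,"spin":0},{"fingers":-1,"x":0,"y":0.048,"z":0,"spin":0},{"fingers":-1,"x":0,"y":0.048,"z":0,"spin":0},{"fingers":-1,"x":0,"y":0.048,"z":0,"spin":0}]'
python3 -c "
from h import *;tcp()"
```

```text
time_s: 7.3
ee_pos: [0.5422, 0.0521, 0.1977]
eef_rot: [-1.566, -0.0, 1.642]
force: [-0.1, -0.9, 0.5]
grip_width: 0.0003
time_s: 8.3
ee_pos: [0.5434, 0.0522, 0.1526]
eef_rot: [-1.571, 0.0, 1.642]
force: [0.9, -0.0, 0.5]
grip_width: 0.0004
t 8.3 X,l,Z mm [-21.5  49.  152.6] wheel u,l,a [-27.5  49.    2.9] ori [-1.571  0.     1.642] F [ 0.9 -0.   0.5] gw 0.0004
```

```bash
python3 -m handwheel '[{"fingers":-1,"x":0.003,"y":-0.004,"z":-0.004,"spin":0},{"fingers":-1,"x":0.005,"y":-0.0075,"z":-0.0075,"spin":0},{"fingers":-1,"x":0.007,"y":-0.011,"z":-0.011,"spin":0},{"fingers":-1,"x":0.008,"y":-0.0145,"z":-0.0145,"spin":0},{"fingers":-1,"x":0.009,"y":-0.018,"z":-0.018,"spin":0},{"fingers":-1,"x":0.009,"y":-0.0215,"z":-0.0215,"spin":0},{"fingers":-1,"x":0.009,"y":-0.025,"z":-0.025,"spin":0},{"fingers":-1,"x":0.008,"y":-0.0285,"z":-0.0285,"spin":0},{"fingers":-1,"x":0.007,"y":-0.032,"z":-0.032,"spin":0},{"fingers":-1,"x":0.007,"y":-0.032,"z":-0.032,"spin":0}]'
cat >> h.py <<'E'
def valve(k):
    p,d=cams.camera("top");cv2.imwrite(f"pics/top{k}.png",p[:,:,::-1]);r=red(p);r[:,:265]=0;r[:,400:]=0;v,u=np.nonzero(r)
    if len(u):
        x=rows_of_wheel(plane("top",[[u.mean(),v.mean()]],W[0],W[1]),*W)[0]*1000;print("valve",len(u),u.mean(),v.mean(),x.round(1),np.degrees(np.arctan2(x[1],x[0])))
    else: print("hidden")
    p,d=cams.camera("scene");cv2.imwrite(f"pics/scene{k}.png",p[:,:,::-1]);v,u=np.nonzero(red(p)[165:230,260:350]);u=u+260;v=v+165
    if len(u):
        x=rows_of_wheel(plane("scene",[[u.mean(),v.mean()]],W[0],W[1]),*W)[0]*1000;print("scene valve",len(u),u.mean(),v.mean(),x.round(1),np.degrees(np.arctan2(x[1],x[0])))
E
python3 -c "
from h import *;tcp();valve(3)"
```

```text
time_s: 9.3
ee_pos: [0.5756, 0.0615, 0.1852]
eef_rot: [-1.572, -0.0, 1.642]
force: [-1.2, 0.1, 1.0]
grip_width: 0.0005
t 9.3 X,l,Z mm [ 11.2  56.  185.2] wheel u,l,a [18.7 56.   2.9] ori [-1.572 -0.     1.642] F [-1.2  0.1  1. ] gw 0.0005
hidden
scene valve 14 274.42857142857144 182.35714285714286 [73.   7.5 -0. ] 5.888348420823083
```

Run:
```python
from h import *
x=rows_of_wheel(plane("scene",[[297.64,196.71]],W[0],W[1]),*W)[0]*1000;print(x,np.degrees(np.arctan2(x[1],x[0])))
a=cv2.imread("pics/scene3.png")[110:250,200:380];b=cv2.imread("pics/top3.png")[100:250,250:410]
cv2.imwrite("pics/c3.png",np.hstack([cv2.resize(a,(400,311)),cv2.resize(b,(332,311))]))
```

```text
[4.39059546e+01 6.00142022e+01 1.11022302e-13] 53.81106854632828
```

View pics/c3.png

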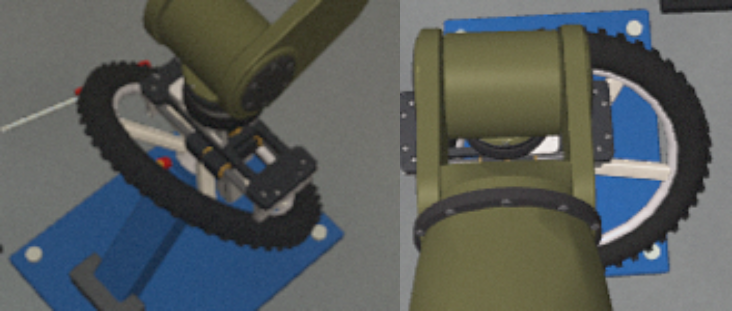

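Picture 5: the red cap is just below the top at (165,162) in the left part, about 5.5° left of twelve o'clock, and the top view is covered by the arm. I'll push about 5° more, slowly, then back off and lift out.

```bash
python3 -m handwheel '[{"fingers":-1,"x":-0.0003,"y":-0.0009,"z":-0.0009,"spin":0},{"fingers":-1,"x":-0.0006,"y":-0.0018,"z":-0.0018,"spin":0},{"fingers":-1,"x":-0.001,"y":-0.0027,"z":-0.0027,"spin":0},{"fingers":-1,"x":-0.0013,"y":-0.0035,"z":-0.0035,"spin":0},{"fingers":-1,"x":-0.0013,"y":-0.0035,"z":-0.0035,"spin":0},{"fingers":-1,"x":-0.001,"y":-0.002,"z":-0.002,"spin":0},{"fingers":-1,"x":-0.001,"y":0,"z":0,"spin":0},{"fingers":-1,"x":-0.001,"y":0,"z":0,"spin":0},{"fingers":-1,"x":-0.001,"y":0,"z":0,"spin":0},{"fingers":-1,"x":-0.001,"y":0,"z":0,"spin":0}]'
python3 -c "
from h import *;tcp();valve(4)"
```

```text
time_s: 10.4
ee_pos: [0.575, 0.0604, 0.1846]
eef_rot: [-1.571, 0.0, 1.642]
force: [0.0, -0.1, 0.6]
grip_width: 0.0003
t 10.4 X,l,Z mm [ 10.5  55.  184.6] wheel u,l,a [17.7 55.   2.9] ori [-1.571  0.     1.642] F [ 0.  -0.1  0.6] gw 0.0003
hidden
scene valve 14 272.64285714285717 181.28571428571428 [75.4  3.6 -0. ] 2.7504258684989025
```

```bash
python3 -m handwheel '[{"fingers":-1,"x":0,"y":-0.02,"z":0,"spin":0},{"fingers":-1,"x":0,"y":-0.05,"z":0,"spin":0},{"fingers":-1,"x":0,"y":-0.09,"z":0,"spin":0},{"fingers":-1,"x":0,"y":-0.13,"z":0,"spin":0},{"fingers":-1,"x":0,"y":-0.16,"z":0,"spin":0},{"fingers":-1,"x":0.03,"y":-0.16,"z":0.04,"spin":0},{"fingers":-1,"x":0.06,"y":-0.16,"z":0.08,"spin":0},{"fingers":-1,"x":0.09,"y":-0.16,"z":0.12,"spin":0},{"fingers":-1,"x":0.12,"y":-0.16,"z":0.16,"spin":0},{"fingers":-1,"x":0.15,"y":-0.16,"z":0.2,"spin":0}]'
python3 -m handwheel '[{"fingers":-1,"x":0.03,"y":0,"z":0.02,"spin":0},{"fingers":-1,"x":0.06,"y":0,"z":0.03,"spin":0},{"fingers":-1,"x":0.1,"y":0,"z":0.03,"spin":0},{"fingers":-1,"x":0.14,"y":0,"z":0.03,"spin":0},{"fingers":-1,"x":0.18,"y":0,"z":0.03,"spin":0},{"fingers":-1,"x":0.2,"y":0,"z":0.03,"spin":0},{"fingers":-1,"x":0.2,"y":0,"z":0.03,"spin":0},{"fingers":-1,"x":0.2,"y":0,"z":0.03,"spin":0},{"fingers":-1,"x":0.2,"y":0,"z":0.03,"spin":0},{"fingers":-1,"x":0.2,"y":0,"z":0.03,"spin":0}]'
python3 -c "
from h import *;tcp();valve(5);valve(6)"
```

```text
time_s: 11.5
ee_pos: [0.3629, 0.1964, 0.3445]
eef_rot: [-1.571, -0.0, 1.641]
force: [0.1, 1.3, 0.2]
grip_width: 0.0002
time_s: 12.5
ee_pos: [0.3209, 0.3924, 0.3448]
eef_rot: [-1.571, -0.0, 1.641]
force: [0.4, -0.2, -0.1]
grip_width: 0.0004
t 12.5 X,l,Z mm [-219.2  404.4  344.8] wheel u,l,a [-31.3 404.4 278.6] ori [-1.571 -0.     1.641] F [ 0.4 -0.2 -0.1] gw 0.0004
valve 35 325.57142857142856 144.0857142857143 [80.6  6.4 -0. ] 4.505779366471505
scene valve 14 272.64285714285717 181.28571428571428 [75.4  3.6 -0. ] 2.7504258684989025
valve 35 325.57142857142856 144.0857142857143 [80.6  6.4 -0. ] 4.505779366471505
scene valve 14 272.64285714285717 181.28571428571428 [75.4  3.6 -0. ] 2.7504258684989025
```

View pics/top6.png

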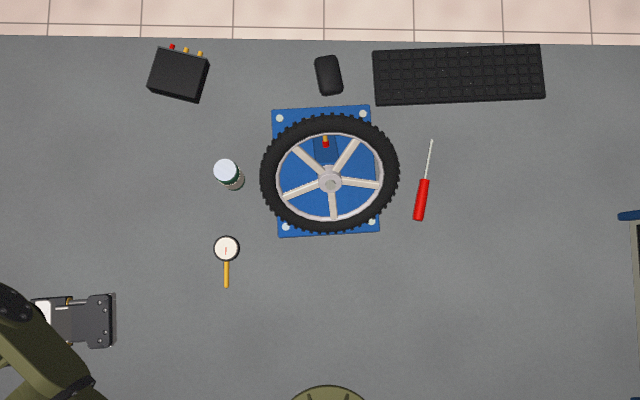

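Picture 6: the valve is at (326,144), close to uphill of the hub at (330,181). The bystanders and stand look unmoved and the arm is clear. The two views disagree slightly (4.5° against 2.75°), so I'll check against the spokes before deciding on a nudge.

Run:
```python
from h import *
from scipy.optimize import least_squares
for k in("top0","top6"):
    p=cv2.cvtColor(cv2.imread(f"pics/{k}.png"),cv2.COLOR_BGR2RGB);h=cv2.cvtColor(p,cv2.COLOR_RGB2HSV)
    m=(h[...,1]<60)&(h[...,2]>110);m[:,:268]=0;m[:,392:]=0;m[:125]=0;m[232:]=0
    v,u=np.nonzero(m);x=rows_of_wheel(plane("top",np.c_[u,v],W[0]+.006*W[1],W[1]),*W)[:,:2]*1000
    x=x[(np.hypot(*x.T)>42)&(np.hypot(*x.T)<90)]
    g=0. if k=="top0" else 41.
    def f(q):
        y=x-q[:2];r=np.hypot(*y.T);a=np.degrees(np.arctan2(y[:,1],y[:,0]))-q[2];return r*np.sin(np.radians((a+36)%72-36))
    s=least_squares(f,[0,0,g],loss="soft_l1",f_scale=4);print(k,s.x.round(2),"valve",(108 if k=="top0" else -36)+s.x[2])
    b=(h[...,0]>100)&(h[...,0]<120)&(h[...,1]>150);b[:,:250]=0;b[:,410:]=0;v,u=np.nonzero(b)
    print(cv2.minAreaRect((plane("top",np.c_[u,v],np.array([0,0,.014]),np.array([0,0,1.]))[:,:2]*1000).astype(np.float32)))
```

```text
top0 [5.01 0.71 1.38] valve 109.38029761946918
((618.2318115234375, 8.391632080078125), (307.1509704589844, 237.18128967285156), 4.103244781494141)
top6 [ 5.02  0.78 40.59] valve 4.594876021140614
((618.2350463867188, 8.601478576660156), (307.1343994140625, 236.92910766601562), 4.089237213134766)
```

The spokes give the valve at 4.6° left, within tolerance. There is plenty of time, so I'll do one more small nudge of about 4° by going back along the same path.

```bash
python3 -m handwheel '[{"fingers":-1,"x":-0.04,"y":0,"z":0,"spin":0},{"fingers":-1,"x":-0.08,"y":0,"z":0,"spin":0},{"fingers":-1,"x":-0.12,"y":0,"z":0,"spin":0},{"fingers":-1,"x":-0.16,"y":0,"z":0,"spin":0},{"fingers":-1,"x":-0.2,"y":0,"z":-0.03,"spin":0},{"fingers":-1,"x":-0.23,"y":0,"z":-0.07,"spin":0},{"fingers":-1,"x":-0.26,"y":0,"z":-0.11,"spin":0},{"fingers":-1,"x":-0.29,"y":0,"z":-0.15,"spin":0},{"fingers":-1,"x":-0.32,"y":0,"z":-0.19,"spin":0},{"fingers":-1,"x":-0.35,"y":0,"z":-0.227,"spin":0}]'
python3 -m handwheel '[{"fingers":-1,"x":0,"y":0,"z":0,"spin":0},{"fingers":-1,"x":0,"y":0.025,"z":0,"spin":0},{"fingers":-1,"x":0,"y":0.05,"z":0,"spin":0},{"fingers":-1,"x":0,"y":0.075,"z":0,"spin":0},{"fingers":-1,"x":0,"y":0.1,"z":0,"spin":0},{"fingers":-1,"x":0,"y":0.115,"z":0,"spin":0},{"fingers":-1,"x":0,"y":0.13,"z":0,"spin":0},{"fingers":-1,"x":0,"y":0.145,"z":0,"spin":0},{"fingers":-1,"x":0,"y":0.16,"z":0,"spin":0},{"fingers":-1,"x":0,"y":0.16,"z":0,"spin":0}]'
python3 -c "
from h import *;tcp()"
```

```text
time_s: 13.7
ee_pos: [0.5734, 0.0585, 0.3443]
eef_rot: [-1.571, -0.0, 1.641]
force: [0.5, 1.5, 1.2]
grip_width: 0.0004
time_s: 14.7
ee_pos: [0.5708, 0.0604, 0.1829]
eef_rot: [-1.568, -0.0, 1.642]
force: [0.9, 0.7, -0.7]
grip_width: 0.0004
t 14.7 X,l,Z mm [  6.4  55.3 182.9] wheel u,l,a [13.6 55.3  4.6] ori [-1.568 -0.     1.642] F [ 0.9  0.7 -0.7] gw 0.0004
```

```bash
python3 -m handwheel '[{"fingers":-1,"x":0,"y":-0.001,"z":-0.003,"spin":0},{"fingers":-1,"x":-0.0003,"y":-0.0025,"z":-0.005,"spin":0},{"fingers":-1,"x":-0.0006,"y":-0.0036,"z":-0.0065,"spin":0},{"fingers":-1,"x":-0.0009,"y":-0.0045,"z":-0.0075,"spin":0},{"fingers":-1,"x":-0.0012,"y":-0.0055,"z":-0.0085,"spin":0},{"fingers":-1,"x":-0.0015,"y":-0.0065,"z":-0.0095,"spin":0},{"fingers":-1,"x":-0.0015,"y":-0.0065,"z":-0.0095,"spin":0},{"fingers":-1,"x":-0.001,"y":-0.004,"z":-0.006,"spin":0},{"fingers":-1,"x":0,"y":0,"z":-0.001,"spin":0},{"fingers":-1,"x":0,"y":0,"z":-0.001,"spin":0}]'
python3 -m handwheel '[{"fingers":-1,"x":0,"y":-0.02,"z":0,"spin":0},{"fingers":-1,"x":0,"y":-0.05,"z":0,"spin":0},{"fingers":-1,"x":0,"y":-0.09,"z":0,"spin":0},{"fingers":-1,"x":0,"y":-0.13,"z":0,"spin":0},{"fingers":-1,"x":0,"y":-0.16,"z":0,"spin":0},{"fingers":-1,"x":0.03,"y":-0.16,"z":0.04,"spin":0},{"fingers":-1,"x":0.06,"y":-0.16,"z":0.08,"spin":0},{"fingers":-1,"x":0.09,"y":-0.16,"z":0.12,"spin":0},{"fingers":-1,"x":0.12,"y":-0.16,"z":0.16,"spin":0},{"fingers":-1,"x":0.15,"y":-0.16,"z":0.2,"spin":0}]'
python3 -m handwheel '[{"fingers":-1,"x":0.03,"y":0,"z":0.02,"spin":0},{"fingers":-1,"x":0.06,"y":0,"z":0.03,"spin":0},{"fingers":-1,"x":0.1,"y":0,"z":0.03,"spin":0},{"fingers":-1,"x":0.14,"y":0,"z":0.03,"spin":0},{"fingers":-1,"x":0.18,"y":0,"z":0.03,"spin":0},{"fingers":-1,"x":0.2,"y":0,"z":0.03,"spin":0},{"fingers":-1,"x":0.2,"y":0,"z":0.03,"spin":0},{"fingers":-1,"x":0.2,"y":0,"z":0.03,"spin":0},{"fingers":-1,"x":0.2,"y":0,"z":0.03,"spin":0},{"fingers":-1,"x":0.2,"y":0,"z":0.03,"spin":0}]'
python3 -c "
from h import *;tcp();valve(7)
a=cv2.imread('pics/top0.png');b=cv2.imread('pics/top7.png');d=cv2.absdiff(a,b).max(2)
print('can,gauge,sd diff',[(d[s]>60).sum() for s in (np.s_[150:195,205:250],np.s_[230:295,205:245],np.s_[135:225,405:440])])"
```

```text
time_s: 15.7
ee_pos: [0.5722, 0.0604, 0.1839]
eef_rot: [-1.57, -0.0, 1.642]
force: [-0.3, -0.2, -0.3]
grip_width: 0.0006
time_s: 16.7
ee_pos: [0.3609, 0.1963, 0.3445]
eef_rot: [-1.572, -0.0, 1.641]
force: [1.3, 0.5, 1.2]
grip_width: 0.0005
time_s: 17.7
ee_pos: [0.3189, 0.3923, 0.3449]
eef_rot: [-1.571, -0.0, 1.641]
force: [-0.0, -0.5, -0.5]
grip_width: 0.0005
t 17.7 X,l,Z mm [-221.2  404.4  344.9] wheel u,l,a [-32.8 404.4 280. ] ori [-1.571 -0.     1.641] F [-0.  -0.5 -0.5] gw 0.0005
valve 32 328.09375 143.5 [81.5  1.5  0. ] 1.0584111671247685
scene valve 13 271.46153846153845 180.23076923076923 [75.8 -0.  -0. ] -0.028333791490874425
can,gauge,sd diff [np.int64(0), np.int64(0), np.int64(0)]
```

View pics/top7.png

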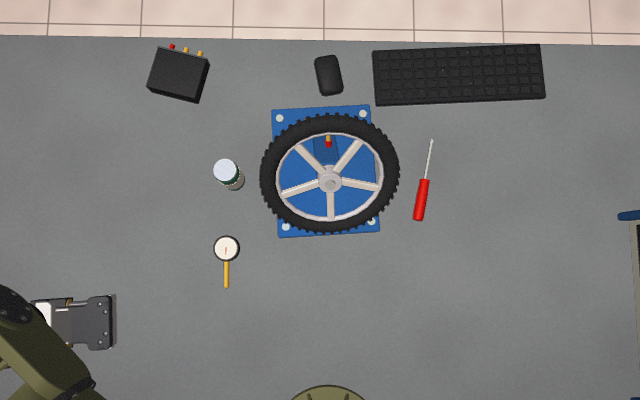

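Picture 7: the valve is at (328,143), straight uphill of the hub at (330,181). The bystanders haven't moved and the arm is well clear. Handing in.

```bash
python3 -c "
from station import workorder;print(workorder.hand_in())"
```

```text
the job is handed in; nothing more can be done
None
```

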